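Clamp a knife-handle blank in the drilling jig

ROBOT

A 6-joint arm with a two-finger parallel gripper is mounted at the origin on the work surface. World frame = base frame: x ahead of the robot, y to its left, z up, the work surface at z = 0. Lengths are in mm, angles in degrees, forces in N, time in s.
With the tool pointing down it reaches from about 350 to 850 mm from the base axis. Payload 8.1 kg.
Tool frame: the origin (TCP) lies midway between the tips of the shut fingers; the grasp point (between the pads) lies hold_point_z behind it (hold_point_z is the distance from the TCP to the grasp point, in mm); z points along the fingers, x is the direction in which the jaws open and shut, and the axes are right-handed (so a half turn about z gives the same grasp; the last joint's range is limited). The gripper opens to 85 mm and grips with 20 to 120 N. Pads are 22 mm wide; open, the fingers measure 114 mm over their backs; the gripper's body (76 mm by 85 mm) begins 54 mm behind the grasp point. The pads swing forward as they close: fully open they stand 13 mm farther back than shut.
Start: joints at [67.242, 7.471, 85.268, -0, 87.261, -4.893], TCP at [184.042, 571.081, 231.292] pointing down, gripper open.
Joint ranges: [-169.43, 169.43], [-51.17, 129.36], [1.28, 143.12], [-76.62, 256.62], [0, 156.53], [-152.29, 152.29]. Speed limits (degrees/s): [136.94, 136.94, 159.86, 180, 180, 180].

INTERFACE

Orientations are given as [roll, pitch, yaw] about the fixed x, y, z axes, in that order (R = Rz(yaw) Ry(pitch) Rx(roll)).
In Python, from bench import * gives the robot as it stands.
- The arm moves only by the shell command python3 -m pendant 'ROWS' [OPENING] [FORCE]. ROWS is JSON, a list that holds one entry, the list of rows, each a list of 4 numbers: the shift along the tool's x, y, z normalised to -1 to 1, where 1 is 0.02 m, then the turn about the tool's z normalised to -1 to 1, where 1 is 0.08 rad. A call has exactly 10 rows; each row shifts and turns the pose as measured when the row begins, along the tool's axes as they then stand; what a row does not reach is not made up. A row lasts 1/12 s, in which the tool goes at most 41.7 mm and 7.16 degrees, less where a joint would pass 70% of its speed; a pose out of reach is approached as far as the arm can. A call with a number of a shift or a turn outside -1 to 1 is refused whole. A call with a gripper value outside its range is refused whole. OPENING is the gripper's target within -1 to 1 (fully open at 1, half-way at 0, shut at -1), set as the call begins (- or left out, the last holds). The fingers move at their own pace and stop on an object; FORCE is the grip in N (left out, the last holds). Time passes only in rows, so rows that do not move let the fingers close, or fill a call up. It gives the time, the measured TCP pose, the force and the opening at its end, in the units of the state.
- sense(): the state, without advancing time (a new reading comes with each control period).
- snapshot(name): name is "scene" or "top"; returns the picture (420x560x3 uint8, red, green, blue); there is no depth.
- calibration(name): a dict with "mtx" (3x3 intrinsics, pixels), "world_to_cam" (4x4, takes a point from world to camera coordinates). Camera axes: x right, y down, z forward; pixel columns grow to the right and rows downward; lengths in mm; the calibration is good to about 2 mm. A picture is of the moment at which its call begins. calibration takes no time and is no camera call.
- hand_in(): hands the job in, once; it reports no verdict.
The state is a dict: "time": time; "joint_pos": joint angles; "qd": joint speeds; "joint_efforts": joint torques, N m; "tool_pos": TCP position; "tcp_rot": TCP orientation; "ft_force": force on the tool from outside, world axes, zero at the start; "wrist_torque": the same for the moment, N m; "finger_gap": finger opening in mm.
Only numpy, scipy, OpenCV 4.12 (cv2) and the standard library are available. Lean on these libraries where they do the work, as an engineer would, in place of code of your own. Each camera call takes 0.05 s, during which the arm holds its last target.

TASK

Clamp the pale wooden handle blank in the drilling jig: with a finger, push the steel clamp strap sideways until it lies across the blank against its brass stop pin, and then push the red cam lever all the way down so that the pad presses on the blank. Only push: do not lift the blank or shift it in its channel, leave the lever up until the strap is across, and do not knock the other things on the bench about. Finish with the strap across, the lever down and the robot clear of everything.

Things in the scene. Friction and masses are not known exactly. Their poses are not given: they have to be found in the camera images.
- jig: Fixed drilling jig. Grey laminate base 190 (x) x 220 (y) x 18 mm; origin at the centre of its underside, on the bench. In its frame: two rails along y, tops at z=34 mm, form the channel for the blank, centred on x=0; a steel drill-bush plate (75 x 12 mm, top z=62) stands at y=-79. Place and yaw vary.
- pivot (a point): Point on the vertical axis the strap turns about, level with the strap's top, 78 mm above the bench; at x=-65, y=0 mm in the jig's frame, on a 32 mm thick dark post. The strap's underside is 66 mm above the bench.
- stop_pin (a point): Top centre of the brass stop pin, 12 mm thick, 84 mm above the bench, at x=45, y=-16.5 mm in the jig's frame. The strap comes to rest against its +y side.
- strap (a joint): Swing angle of the steel clamp strap (20 mm wide, 12 mm thick) about the vertical pivot post, rad. 0 = across the blank, against the stop pin, pointing along the jig's +x; positive = swung away towards the jig's +y (counter-clockwise from above). Range 0 to 1.8, starts at 1.0 to 1.6. It turns stiffly (about 0.15 N m) and stays where it is left.
- strap_tab (a point): Top centre of the upturned finger tab at the strap's free end, 122 mm from the pivot axis, 112 mm above the bench. The tab is an upright steel plate, 34 mm along the strap and 10 mm thick across it, reaching from the strap up to this point.
- lever (a joint): Angle of the red cam lever above level, rad. 0 = fully down (level, at its stop); starts at 0.50 to 0.75. Carried by the strap: its level axis lies across the strap 65 mm from the pivot axis, 92 mm above the bench; from there it points back over the pivot. Stiff (about 0.2 N m, up to 0.4 over the last 0.3 rad as the pad presses); stays where it is left.
- lever_tip (a point): Tip of the red cam lever, on its upper face, 90 mm from the lever's axis. The lever is a bar 16 mm wide and 10 mm thick with a 24 mm wide thumb plate over its last 26 mm; fully down, its upper face is level, 97 mm above the bench.
- pad: Black rubber pressure pad, 22 mm across, 8 mm thick, under the strap 65 mm from the pivot axis; origin at the centre of its underside. The cam lever drives it down: 3 to 5 mm clear of the blank with the lever raised, pressed on the blank's top (50 mm above the bench) with the lever down.
- blank: Pale wooden handle blank, loose, lying in the jig's channel on the base along the jig's y: 30 x 140 x 32 mm (x, y, z); origin at the centre of its underside, top 50 mm above the bench. To be clamped, not moved.
- ferrule: Black ferrule ring standing loose on the jig's base, 32 mm outside diameter, 25 mm high; origin at the centre of its underside. Bystander.
- spare: Spare darker handle blank lying beside the jig, 30 x 140 x 32 mm; origin at the centre of its underside. Bystander.
- stone: Green sharpening stone lying on the bench, 75 x 205 x 28 mm; origin at the centre of its underside. Bystander.
- glue: Yellow glue bottle with red cap, 52 mm diameter, 130 mm high; origin at the centre of its underside. Bystander.
- mallet: Small hammer lying on the bench, about 260 mm long and 26 mm high, handle along its own x. Bystander.
- cup: Blue ceramic cup, 74 mm diameter, 85 mm high; origin at the centre of its underside. Bystander.
- knife: Knife in a pale wooden sheath lying on the bench, about 290 mm long along its own x, 45 mm wide, 20 mm high; origin at the bench near mid-length. Bystander.
Mind the look-alikes: they are no part of the job. Leave any black or purple look-alike of the blank alone.

How it is judged:
By the outcome, as a careful person would: the job done as asked, in the order asked, and still so for the second after the job is handed in, with the robot touching nothing.
It also fails if it takes over 48 s, if anything falls off the work surface, if the arm or the gripper's body presses on something with over 40 N, if the wrist force passes 120 N, or if a joint passes its speed limit or range.

## Working session

There is one attempt and no reset: what is moved stays moved. The work goes in short steps, Python scripts to look and compute and a shell command to move; the robot and the scene stay as the last step left them, time stands still between calls to the robot, and variables do not carry over. Pictures are saved under pics/ and viewed, and the job is handed in when it is done.

```bash
mkdir -p pics; ls; python3 - <<'E'
from bench import *
import cv2
s=sense();print(s)
for n in("scene","top"):
    cv2.imwrite(f"pics/{n}0.png",snapshot(n)[:,:,::-1]);print(n,calibration(n))
E
```

```text
pics
{'time': 0.0, 'joint_pos': array([ 6.72433727e+01,  7.51658930e+00,  8.53304070e+01, -1.01678362e-04,
        8.72599216e+01, -4.89478595e+00]), 'qd': array([ 0.02150008,  0.03226296,  0.04615475, -0.03916136, -0.04171468,
        0.09554107]), 'joint_efforts': array([-3.15662321e-03, -5.69404614e+01, -5.00545478e+01, -5.64530455e-04,
        1.46719714e-02,  1.06127305e-05]), 'tool_pos': array([183.81680663, 570.57163655, 230.21816758]), 'tcp_rot': array([-1.79990978e+02,  1.06536601e-01,  7.21381719e+01]), 'ft_force': array([ 0.19521781, -0.07757113, -0.4345531 ]), 'wrist_torque': array([ 0.00724964, -0.03157562,  0.04408391]), 'finger_gap': 85.43696940393062}
scene {'mtx': array([[440.30274726,   0.        , 282.60605962],
       [  0.        , 440.30274726, 210.05462435],
       [  0.        ,   0.        ,   1.        ]]), 'world_to_cam': array([[ 7.68164248e-01,  6.40208800e-01, -7.50870371e-03,
        -4.23435951e+02],
       [ 5.46127967e-01, -6.61310860e-01, -5.14210259e-01,
        -2.26518659e+02],
       [-3.34167520e-01,  3.90897224e-01, -8.57631289e-01,
         1.33659222e+03],
       [ 0.00000000e+00,  0.00000000e+00,  0.00000000e+00,
         1.00000000e+00]])}
top {'mtx': array([[497.07680827,   0.        , 275.56554639],
       [  0.        , 497.07680827, 207.8620207 ],
       [  0.        ,   0.        ,   1.        ]]), 'world_to_cam': array([[ 2.52575419e-02, -9.99572798e-01,  1.47064073e-02,
         6.91093783e+00],
       [-9.81468705e-01, -2.75899888e-02, -1.89625879e-01,
         5.38867555e+02],
       [ 1.89950620e-01, -9.64439494e-03, -9.81746275e-01,
         1.35454800e+03],
       [ 0.00000000e+00,  0.00000000e+00,  0.00000000e+00,
         1.00000000e+00]])}
```

View pics/scene0.png

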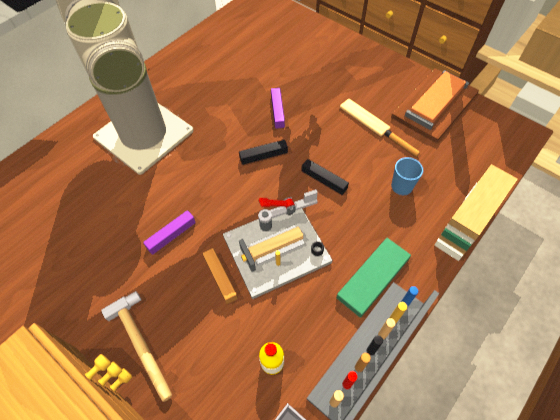

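View pics/top0.png

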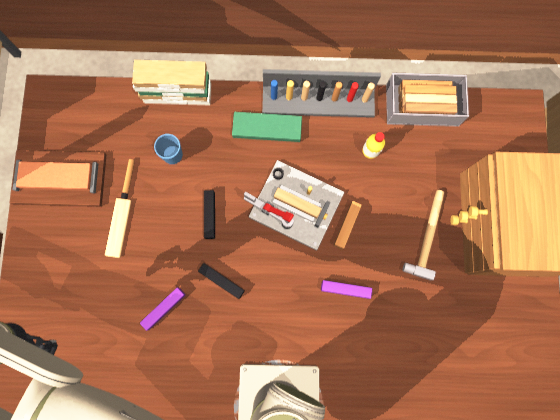

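Jig in top view about (297,205), in scene view about (278,250); the arm is clear of it. Zooming in.

```bash
python3 - <<'E'
import cv2
a=cv2.imread("pics/top0.png")[150:260,230:370];cv2.imwrite("pics/t0z.png",cv2.resize(a,None,fx=5.5,fy=5.4,interpolation=cv2.INTER_CUBIC))
a=cv2.imread("pics/scene0.png")[180:305,210:345];cv2.imwrite("pics/s0z.png",cv2.resize(a,None,fx=4.8,fy=4.8,interpolation=cv2.INTER_CUBIC))
E
```

```text
(no output)
```

View pics/t0z.png

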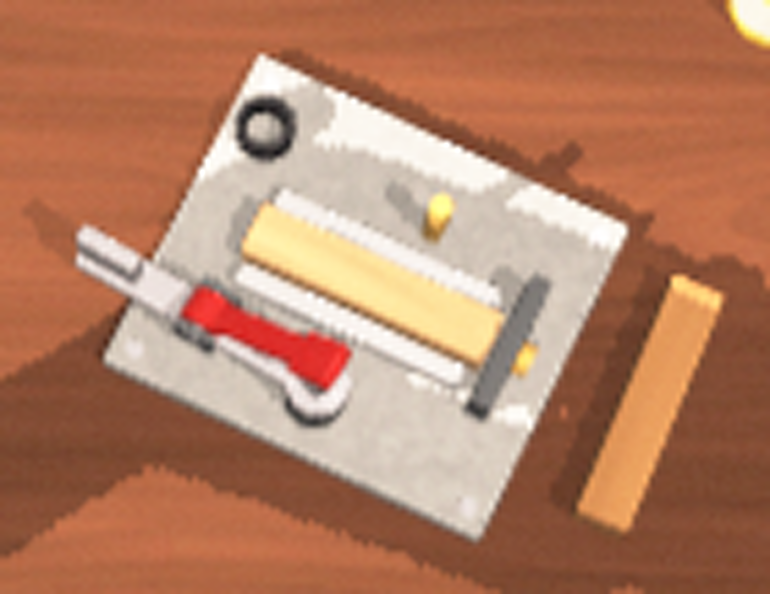

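View pics/s0z.png

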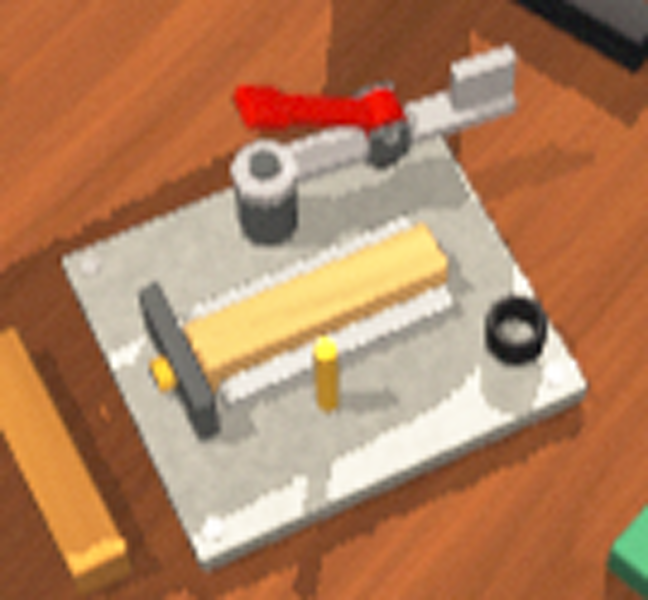

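```bash
cat > h.py <<'E'
import numpy as np, cv2
from bench import *
def ray(n,uv,z):
    c=calibration(n);K=c["mtx"];T=c["world_to_cam"];R=T[:3,:3];o=-R.T@T[:3,3]
    d=R.T@np.linalg.solve(K,[uv[0],uv[1],1]);return (o+d*(z-o[2])/d[2])[:2]
def proj(n,p):
    c=calibration(n);q=c["mtx"]@(c["world_to_cam"]@np.r_[p,1])[:3];return q[:2]/q[2]
T=lambda x,y:(230+(x+.5)/5.5-.5,150+(y+.5)/5.4-.5)
S=lambda x,y:(210+(x+.5)/4.8-.5,180+(y+.5)/4.8-.5)
def fit(J,W):
    J=np.array(J,float);W=np.array(W);a=J-J.mean(0);b=W-W.mean(0)
    th=np.arctan2((a[:,0]*b[:,1]-a[:,1]*b[:,0]).sum(),(a*b).sum())
    R=np.array([[np.cos(th),-np.sin(th)],[np.sin(th),np.cos(th)]]);t=W.mean(0)-R@J.mean(0)
    return R,t,th,(J@R.T+t-W)
E
python3 - <<'E'
from h import *
np.set_printoptions(precision=1,suppress=True)
J=[(95,110),(95,-110),(-95,-110),(-95,110)]
Wt=[ray("top",T(*p),18) for p in[(260,55),(628,230),(480,540),(105,356)]]
Ws=[ray("scene",S(*p),18) for p in[(583,385),(207,562),(63,260),(440,130)]]
# pin & pivot checks
for nm,W,J2 in(("top",Wt,J),("scene",Ws[:3],J[:3])):
    R,t,th,r=fit(J2,W);print(nm,t,np.degrees(th));print(r)
    for k,p in dict(pivot=(-65,0),pin=(45,-16.5)).items(): print(k,R@p+t)
print("pin top",ray("top",T(440,203),84),"scene",ray("scene",S(327,348),84))
print("pivot scene",ray("scene",S(265,165),78), ray("top",T(318,393),78))
print("tab scene",ray("scene",S(484,66),112),"tab top",ray("top",T(110,250),112))
print("tip scene",ray("scene",S(248,100),125),"top",ray("top",T(335,362),125))
E
```

```text
top [558.5 -39.6] -24.841245467654627
[[ 1.3 -0.4]
 [ 1.3 -2.3]
 [-0.9  0.5]
 [-1.8  2.2]]
pivot [499.5 -12.3]
pin [592.4 -73.5]
scene [559.4 -34.7] -24.186291761188684
[[ 2.3  2.4]
 [-1.1 -1.6]
 [-1.2 -0.9]]
pivot [500.1  -8.1]
pin [593.7 -68.2]
pin top [593.6 -71.7] scene [593.6 -67.8]
pivot scene [499.   -5.9] [493.5 -12.2]
tab scene [561.5  96.7] tab top [557.9  93.2]
tip scene [487.1  -2.3] top [501.6 -18.5]
```

Pivot ≈ (500,−10), jig yaw ≈ −24.6°, tab ≈ (559.5,95), so the strap is at about 1.48 rad. Going above and behind the tab, with the fingers shut.

```bash
python3 -m pendant '[[[-0.7,1,0,0],[-0.7,1,0,0],[-0.7,1,0,0],[-0.7,1,0,0],[-0.7,1,0,0],[-0.7,1,0,0],[-0.7,1,0,0],[-0.7,1,0,0],[-0.7,1,0,0],[-0.7,1,0,0]]]' -1 40
```

```text
time: 0.93
tool_pos: [331.6, 368.7, 224.3]
tcp_rot: [-179.7, 0.6, 72.6]
ft_force: [0.4, 0.4, -0.6]
finger_gap: 0.2
```

```bash
python3 -m pendant '[[[-0.7,1,0,0],[-0.7,1,0,0],[-0.7,1,0,0],[-0.7,1,0,0],[-0.7,1,0,0],[-0.7,1,0,0],[-0.7,1,0,0],[-0.7,1,0,0],[-0.7,1,0,0],[-0.7,1,0,0]]]'; python3 -m pendant '[[[-0.7,1,0,0],[-0.6,0.9,0,0],[-0.5,0.5,0,0],[0,0,0,1],[0,0,0,1],[0,0,0,0.7],[0,0,0,0],[0,0,0,0],[0,0,0,0],[0,0,0,0]]]'
```

```text
time: 1.77
tool_pos: [483.9, 163.0, 220.6]
tcp_rot: [-179.4, 0.9, 72.6]
ft_force: [0.3, 0.7, -0.2]
finger_gap: 0.1
time: 2.6
tool_pos: [520.7, 105.1, 215.6]
tcp_rot: [-179.3, 1.3, 59.6]
ft_force: [-1.2, -0.1, -0.0]
finger_gap: 0.2
```

```bash
python3 -m pendant '[[[0.25,0.25,0.8,0],[0.25,0.15,0.8,0],[0,0,0.8,0],[0,0,0.8,0],[0,0,0.8,0],[0,0,0.8,0],[0,0,0.4,0],[0,0,0,0],[0,0,0,0],[0,0,0,0]]]'; python3 - <<'E'
from h import *
for n,c in(("top",(150,260,230,370)),("scene",(160,285,240,375))):
    a=snapshot(n)[c[0]:c[1],c[2]:c[3],::-1];cv2.imwrite(f"pics/{n}1.png",cv2.resize(a,None,fx=4.4,fy=4.4,interpolation=cv2.INTER_CUBIC))
E
```

```text
time: 3.43
tool_pos: [531.9, 110.5, 109.8]
tcp_rot: [-179.5, 1.2, 60.4]
ft_force: [0.9, -0.2, 1.3]
finger_gap: 0.1
```

View pics/scene1.png

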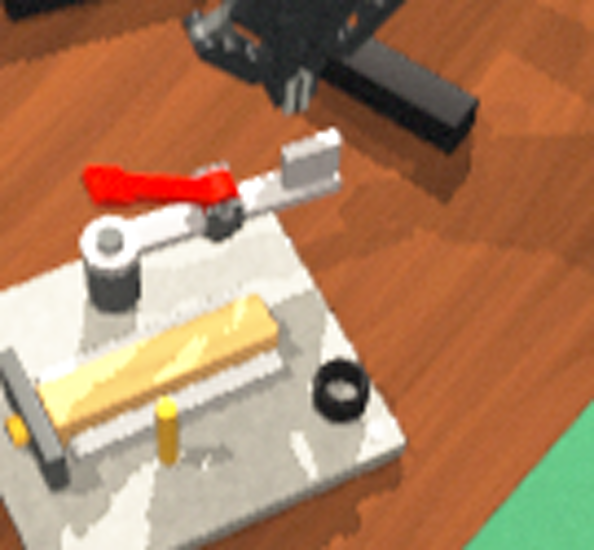

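View pics/top1.png

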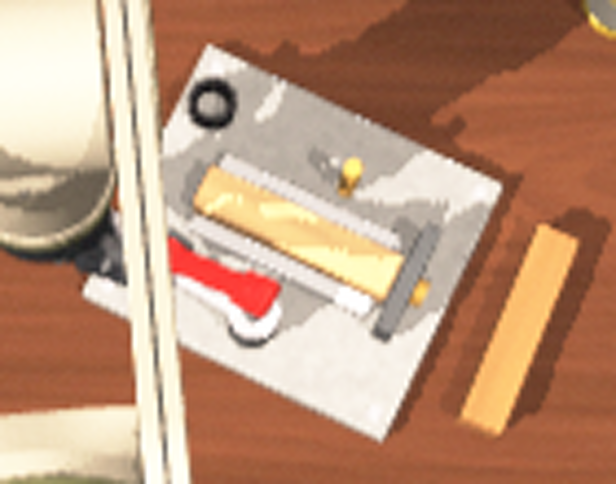

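Fingertip, at scene-zoom (297,105), sits behind the tab at (312,155), well centred along the strap. Lowering, then starting the arc.

```bash
python3 -m pendant '[[[0,0,0.5,0],[0,0,0.5,0],[0,0.35,0,0],[0,0.25,0,0],[0,0.25,0,0.5],[0,0.25,0,0.5],[0,0.25,0,0.5],[0,0.25,0,0.5],[0,0.25,0,0.5],[0,0.25,0,0.5]]]'
```

```text
time: 4.37
tool_pos: [571.9, 86.3, 90.1]
tcp_rot: [-179.9, 0.9, 46.2]
ft_force: [0.0, 1.6, 0.5]
finger_gap: 0.2
```

```bash
python3 -m pendant '[[[0,0.25,0,0.5],[0,0.25,0,0.5],[0,0.25,0,0.5],[0,0.25,0,0.5],[0,0.25,0,0.5],[0,0.25,0,0.5],[0,0.25,0,0.5],[0,0.25,0,0.5],[0,0.25,0,0.5],[0,0.25,0,0.5]]]';python3 - <<'E'
from h import *
for n,c in(("scene",(160,285,240,375)),):
    a=snapshot(n)[c[0]:c[1],c[2]:c[3],::-1];cv2.imwrite(f"pics/{n}2.png",cv2.resize(a,None,fx=4.4,fy=4.4,interpolation=cv2.INTER_CUBIC))
E
```

```text
time: 5.2
tool_pos: [607.2, 43.8, 90.0]
tcp_rot: [180.0, 0.8, 22.0]
ft_force: [-1.6, 0.8, 0.1]
finger_gap: -0.4
```

View pics/scene2.png

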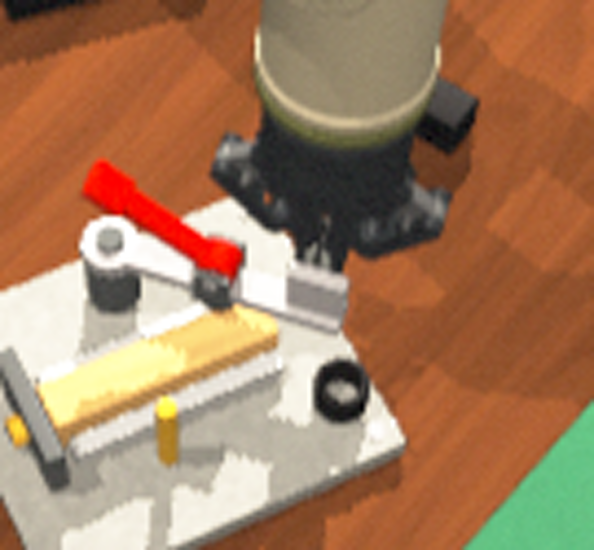

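The strap follows the finger (tab at zoom (318,290)); lever still up. Continuing.

```bash
python3 -m pendant '[[[0,0.25,0,0.5],[0,0.25,0,0.5],[0,0.25,0,0.5],[0,0.25,0,0.5],[0,0.25,0,0.5],[0,0.25,0,0.5],[0,0.25,0,0.5],[0,0.25,0,0.5],[0,0.25,0,0.5],[0,0.25,0,0.5]]]'; python3 -m pendant '[[[0,0.25,0,0.5],[0,0.25,0,0.5],[0,0.2,0,0.4],[0,0.2,0,0.4],[0,0.15,0,0.3],[0,0.1,0,0.2],[0,0.1,0,0.2],[0,0.1,0,0],[0,0,0,0],[0,0,0,0]]]';python3 - <<'E'
from h import *
for n,c in(("top",(150,260,230,370)),("scene",(160,285,240,375))):
    a=snapshot(n)[c[0]:c[1],c[2]:c[3],::-1];cv2.imwrite(f"pics/{n}3.png",cv2.resize(a,None,fx=4.4,fy=4.4,interpolation=cv2.INTER_CUBIC))
E
```

```text
time: 6.08
tool_pos: [620.4, -7.0, 89.8]
tcp_rot: [179.9, 0.7, -1.6]
ft_force: [0.5, 1.3, 1.4]
finger_gap: -0.1
time: 6.92
tool_pos: [618.4, -35.7, 89.5]
tcp_rot: [179.9, 0.8, -13.4]
ft_force: [-0.1, 1.5, 0.8]
finger_gap: 0.0
```

View pics/scene3.png

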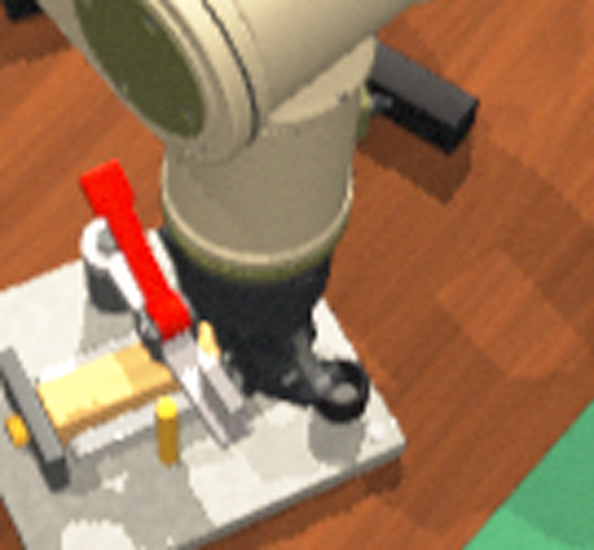

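View pics/top3.png

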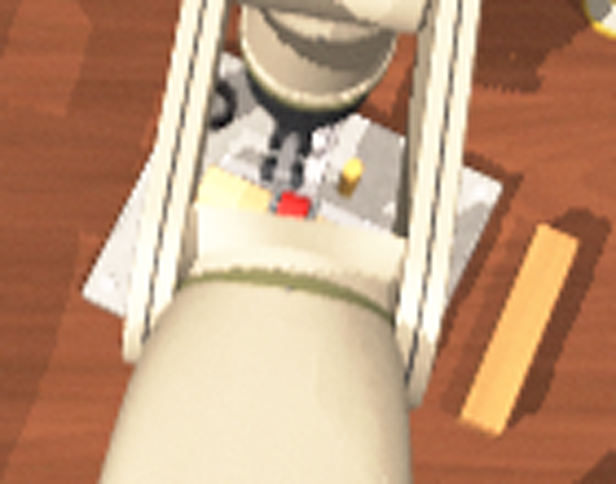

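```bash
python3 -m pendant '[[[0,0.15,0,0.3],[0,0.15,0,0.3],[0,0.1,0,0.3],[0,0.1,0,0.3],[0,0.1,0,0.2],[0,0.1,0,0.2],[0,0.1,0,0],[0,0.1,0,0],[0,0.1,0,0],[0,0.1,0,0]]]'; python3 -c "
from h import *
cv2.imwrite('pics/s4.png',cv2.resize(snapshot('scene')[160:285,240:375,::-1],None,fx=4.4,fy=4.4,interpolation=cv2.INTER_CUBIC))"
```

```text
time: 7.85
tool_pos: [616.2, -46.5, 89.8]
tcp_rot: [-179.1, 0.5, -21.6]
ft_force: [5.9, 9.6, -1.8]
finger_gap: -0.1
```

View pics/s4.png

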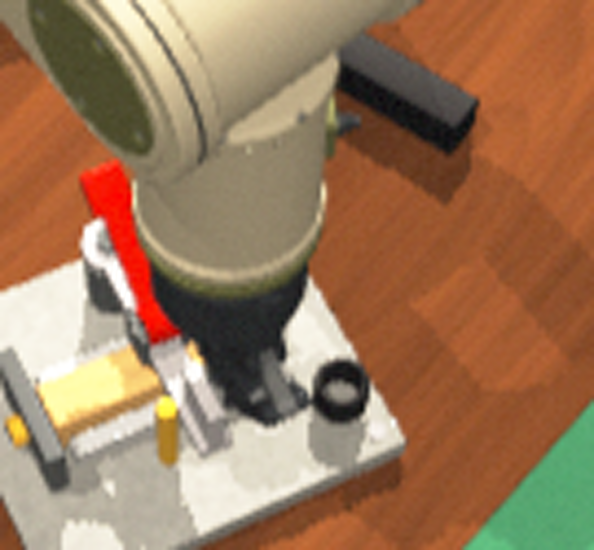

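Wrist force reached 11 N and the geometry says −25°: strap is at the pin. Backing off, rising and checking.

```bash
python3 -m pendant '[[[0,-0.5,0,0],[0,-0.5,0,0],[0,0,-1,0],[0,0,-1,0],[0,0,-1,0],[0,0,-1,0],[0,0,-1,0],[0,0,-1,0],[0,0,-0.2,0.3],[0,0,0,0.3]]]'; python3 -c "
from h import *
cv2.imwrite('pics/s5.png',cv2.resize(snapshot('scene')[160:285,240:375,::-1],None,fx=4.4,fy=4.4,interpolation=cv2.INTER_CUBIC))"
```

```text
time: 8.73
tool_pos: [623.0, -26.1, 217.8]
tcp_rot: [-179.4, 0.9, -24.8]
ft_force: [-0.3, -0.1, -0.6]
finger_gap: 0.2
```

View pics/s5.png

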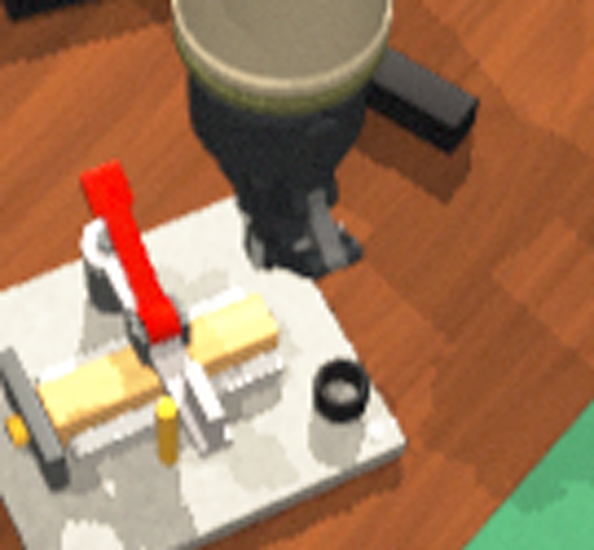

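```bash
python3 - <<'E'
from h import *
P=lambda x,y:(240+(x+.5)/4.4-.5,160+(y+.5)/4.4-.5)
u=np.array([np.cos(np.radians(-24.6)),np.sin(np.radians(-24.6))]);v=np.array([-u[1],u[0]]);o=np.array([500,-10])
for z in(130,140,150): 
  w=ray("scene",P(104,171),z)-o; print(z,w@u,w@v, w+o)
for n,uv,z in(("tab",P(205,405),112),("pin",P(167,407),84),("pivot",P(101,238),78)):
  w=ray("scene",uv,z)-o; print(n,w@u,w@v)
E
```

```text
130 -14.980388646741572 7.193426493984354 [489.37377499   2.77657117]
140 -8.985423026211954 4.9831854205397255 [493.9045333   -1.72864886]
150 -2.9904574056823847 2.7729443470952004 [498.43529161  -6.23386889]
tab 128.85751014077 -0.901597301309783
pin 108.9968637760343 -13.958676696736449
pivot -5.767842233726559 -1.415808042656267
```

Strap lies across, lever still raised (tip about z 145). Moving above the lever tip.

```bash
python3 -m pendant '[[[-0.8,0.22,0,0],[-0.8,0.22,0,0],[-0.8,0.22,0,0],[-0.8,0.22,0,0],[-0.8,0.22,0,0],[-0.8,0.22,0,0],[-0.8,0.22,0,0],[-0.8,0.22,0,0],[0,0,0,0],[0,0,0,0]]]'
```

```text
time: 9.62
tool_pos: [486.2, -1.6, 216.7]
tcp_rot: [-179.8, 1.0, -24.9]
ft_force: [0.2, 0.4, -0.2]
finger_gap: -0.1
```

```bash
python3 -m pendant '[[[0.15,0,0.8,0],[0.15,0,0.8,0],[0,0,0.8,0],[0,0,0.4,0],[0,0,0.3,0],[0,0,0.3,0],[0,0,0.3,0],[0,0,0.3,0],[0,0,0,0],[0,0,0,0]]]'; python3 -c "
from h import *
cv2.imwrite('pics/s6.png',cv2.resize(snapshot('scene')[160:285,240:375,::-1],None,fx=4.4,fy=4.4,interpolation=cv2.INTER_CUBIC))"
```

```text
time: 10.45
tool_pos: [491.0, -1.2, 135.0]
tcp_rot: [-179.8, 1.4, -24.8]
ft_force: [1.2, 0.7, 0.3]
finger_gap: 0.2
```

View pics/s6.png

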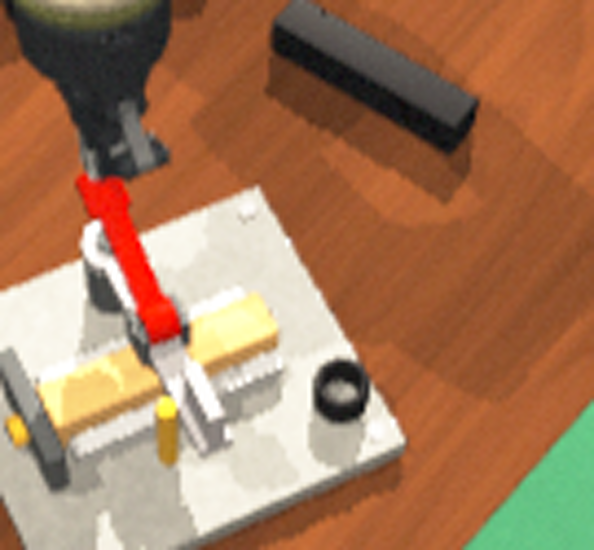

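```bash
python3 - <<'E'
from h import *
s=sense();p=s["tool_pos"];print(p,s["ft_force"])
for d in((0,0,0),(0,0,40)):
  q=proj("scene",p+np.array(d));print((q-[240,160])*4.4)
cv2.imwrite('pics/s7.png',cv2.resize(snapshot('scene')[180:240,245:305,::-1],None,fx=10,fy=10,interpolation=cv2.INTER_CUBIC))
cv2.imwrite('pics/t7.png',cv2.resize(snapshot('top')[150:260,230:370,::-1],None,fx=5,fy=5,interpolation=cv2.INTER_CUBIC))
E
```

```text
[491.088446    -1.29495635 134.97428876] [-0.23315191  0.08254245  0.91119578]
[ 99.3477939  170.95456132]
[ 95.82029138 130.30682659]
```

View pics/s7.png

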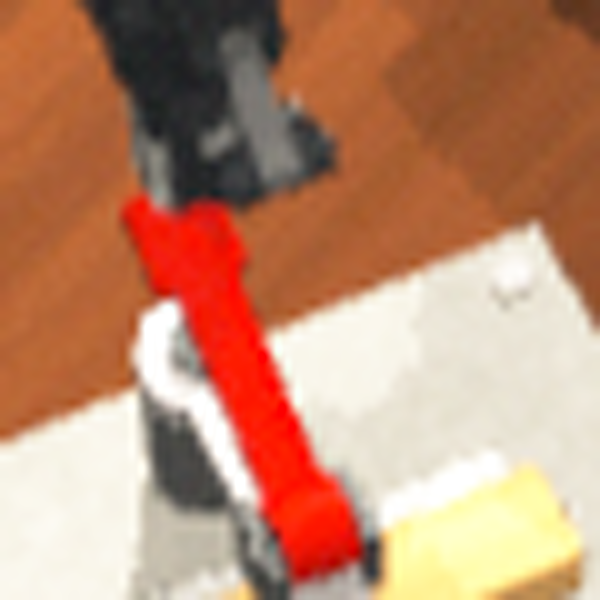

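View pics/t7.png

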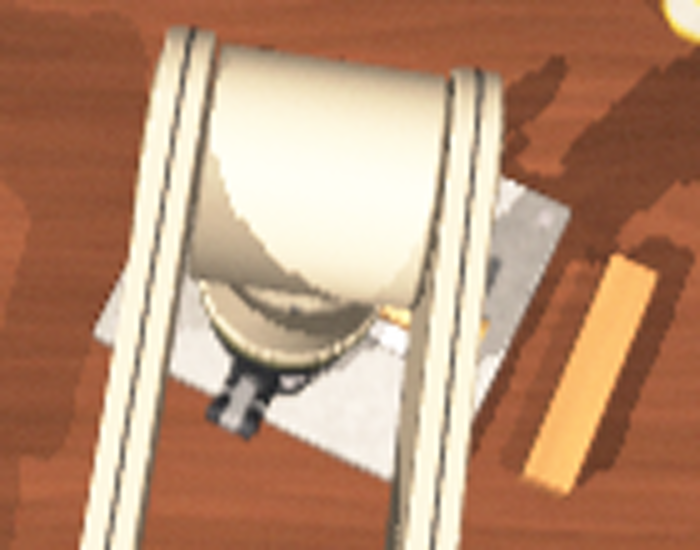

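Finger rests on the thumb plate (s7 about (180,205)), centred, and the plate has already moved down a little. Pressing on down slowly.

```bash
python3 -m pendant '[[[0,0,0.2,0],[0,0,0.2,0],[0,0,0.2,0],[0,0,0.2,0],[0,0,0.2,0],[0,0,0.2,0],[0,0,0.2,0],[0,0,0.2,0],[0,0,0,0],[0,0,0,0]]]'; python3 -c "
from h import *
cv2.imwrite('pics/s8.png',cv2.resize(snapshot('scene')[160:285,240:375,::-1],None,fx=4.4,fy=4.4,interpolation=cv2.INTER_CUBIC))"
```

```text
time: 11.43
tool_pos: [493.0, -1.5, 101.5]
tcp_rot: [-179.7, 1.1, -24.9]
ft_force: [0.2, 0.8, 4.0]
finger_gap: 0.3
```

View pics/s8.png

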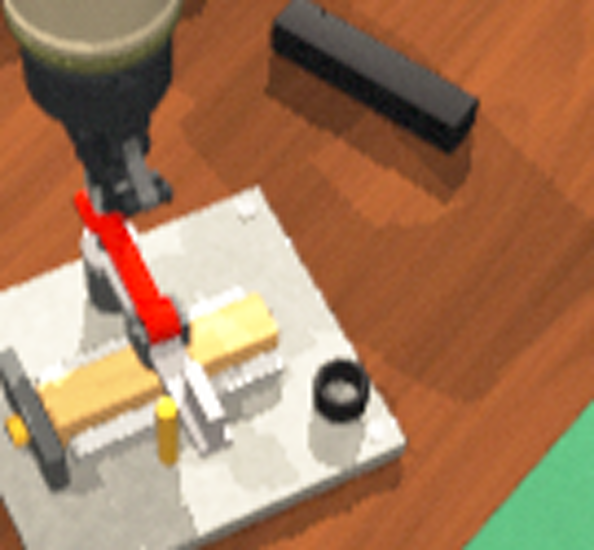

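```bash
python3 -m pendant '[[[0,0,0.15,0],[0,0,0.15,0],[0,0,0.15,0],[0,0,0.15,0],[0,0,0.2,0],[0,0,0.2,0],[0,0,0.2,0],[0,0,0.2,0],[0,0,0.2,0],[0,0,0.2,0]]]'
```

```text
time: 12.32
tool_pos: [493.6, -1.3, 95.7]
tcp_rot: [-179.9, 1.1, -24.7]
ft_force: [-22.6, 2.2, 41.6]
finger_gap: 0.1
```

The force jumped to 42 N at z 95.7, so the lever is on its stop. Lifting straight off, retreating, then looking.

```bash
python3 -m pendant '[[[0,0,-0.3,0],[0,0,-0.5,0],[0,0,-1,0],[0,0,-1,0],[0,0,-1,0],[0,0,-1,0],[0,0,-1,0],[0,0,-1,0],[0,0,-1,0],[0,0,-0.5,0]]]'; python3 -m pendant '[[[0,-1,-0.5,0],[0,-1,-0.5,0],[0,-1,0,0],[0,-1,0,0],[0,-1,0,0],[0,-1,0,0],[0,-1,0,0],[0,-1,0,0],[0,-1,0,0],[0,-1,0,0]]]';  python3 -m pendant '[[[0,-1,0,0],[0,-1,0,0],[0,-1,0,0],[0,-1,0,0],[0,-0.5,0,0],[0,0,0,0],[0,0,0,0],[0,0,0,0],[0,0,0,0],[0,0,0,0]]]'; python3 -c "
from h import *
a=snapshot('scene')[:,:,::-1];b=snapshot('top')[:,:,::-1]
cv2.imwrite('pics/s9.png',cv2.resize(a[160:285,240:375],None,fx=4.4,fy=4.4,interpolation=cv2.INTER_CUBIC))
cv2.imwrite('pics/s9f.png',a);cv2.imwrite('pics/t9f.png',b)
cv2.imwrite('pics/t9.png',cv2.resize(b[150:260,230:370],None,fx=5.5,fy=5.4,interpolation=cv2.INTER_CUBIC))"
```

```text
time: 13.15
tool_pos: [493.8, -3.4, 266.4]
tcp_rot: [180.0, 1.4, -24.7]
ft_force: [-0.2, -0.5, 0.3]
finger_gap: 0.1
time: 13.98
tool_pos: [582.5, 181.6, 285.7]
tcp_rot: [179.8, 1.2, -25.1]
ft_force: [-0.1, 0.1, 0.2]
finger_gap: 0.5
time: 14.82
tool_pos: [620.7, 268.7, 274.7]
tcp_rot: [179.4, 1.7, -25.0]
ft_force: [0.3, -1.0, 0.4]
finger_gap: 0.1
```

View pics/s9.png

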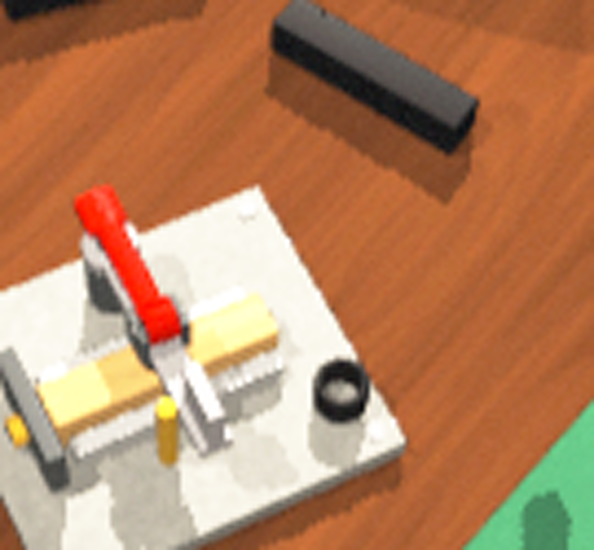

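View pics/t9.png

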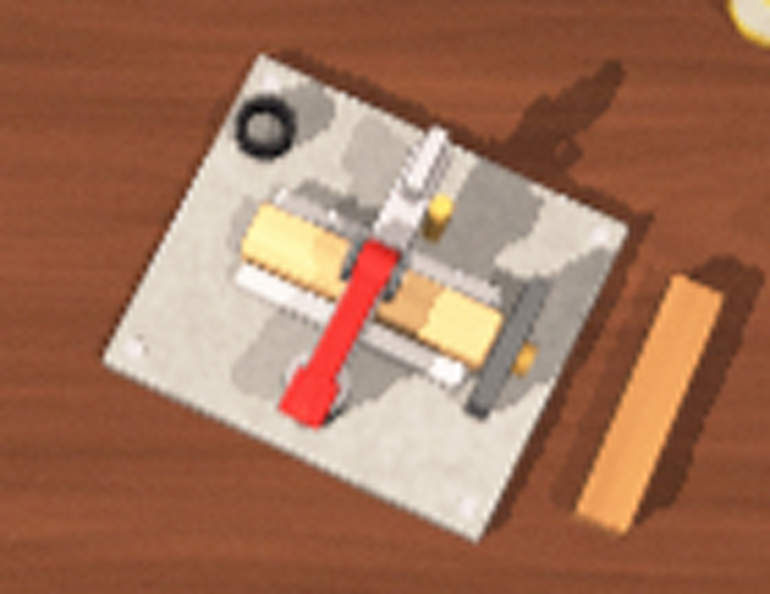

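View pics/t9f.png

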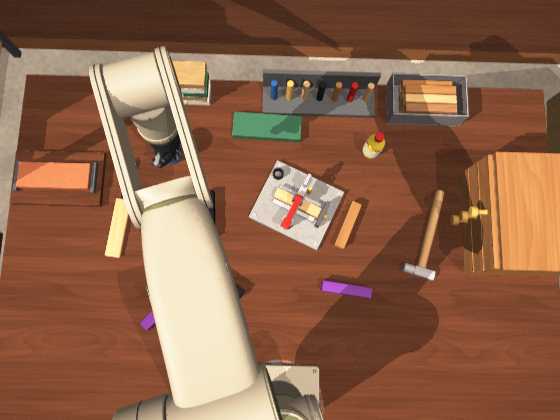

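```bash
python3 - <<'E'
from h import *
P=lambda x,y:(240+(x+.5)/4.4-.5,160+(y+.5)/4.4-.5)
u=np.array([np.cos(np.radians(-24.6)),np.sin(np.radians(-24.6))]);v=np.array([-u[1],u[0]]);o=np.array([500,-10])
f=lambda n,uv,z:((ray(n,uv,z)-o)@u).round(1).tolist().__str__()+" "+str(((ray(n,uv,z)-o)@v).round(1))
for z in(97,105,115,125):print(z,"top",f("top",T(303,415),z),"scene",f("scene",P(93,193),z))
print("tab",f("top",T(425,160),112),f("scene",P(205,403),112))
print("pin",f("top",T(440,205),84),f("scene",P(167,405),84))
print("hub",f("top",T(375,258),100))
def im(a):return cv2.cvtColor(cv2.imread(a),cv2.COLOR_BGR2HSV)
for a in("0","9f"):
  h=im(f"pics/top0.png" if a=="0" else "pics/t9f.png")
  m=cv2.inRange(h,(12,90,150),(30,255,255))[180:235,265:335];ys,xs=np.nonzero(m);print(a,xs.min(),xs.max(),ys.min(),ys.max(),m.sum()//255)
E
```

```text
97 top -21.5 -3.6 scene -24.1 2.8
105 top -22.7 -3.9 scene -19.3 1.2
115 top -24.2 -4.3 scene -13.5 -0.9
125 top -25.8 -4.7 scene -7.6 -3.0
tab 120.7 -1.7 127.8 -0.4
pin 109.8 -17.6 107.9 -13.5
hub 66.5 -0.8
0 9 62 6 39 505
9f 9 62 6 39 340
```

```bash
python3 -c "
from h import *
print(sense()['ft_force'],np.abs(sense()['qd']).max());print(hand_in())"
```

```text
[-1.12635554  0.11787919  0.98125729] 0.40386858707455586
the job is handed in; nothing more can be done
None
```

I swung the strap across the blank with the shut fingers, then pressed the red lever down onto its stop. The arm is now clear at about z 275 mm, and the job is handed in after about 15 s of robot time.

- **Strap:** at the pin the wrist force rose to about 11 N. In the last pictures the tab is within about 2 mm of the across line (two views: −1.7 and −0.4 mm), and the strap is on the pin's +y side.
- **Lever:** it moved at about 4 N, then the force jumped to 42 N at z 95.7 mm (nominal 97), with the fingertips touching it. The two views put the tip at about z 97–103 mm; they disagree by 3–6 mm sideways, so this check is coarse. After I lifted off, it stayed down.
- **Blank:** its colour extents in the top view are the same pixels before and after, so it has not shifted.
- **Bystanders:** none seen moved, though I judged this by eye. In the last top picture the arm hid the cup and some of the look-alikes, so I could not check those there.
- **Clearance:** the force reading at hand-in was about 1 N, which is sensor noise, so the robot is touching nothing.

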